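Show the camera which turned piece goes on which chuck

ROBOT

A 6-joint arm with a two-finger parallel gripper is mounted at the origin on the work surface. World frame = base frame: x ahead of the robot, y to its left, z up, the work surface at z = 0. Lengths are in mm, angles in rad, forces in N, time in s.
With the tool pointing down it reaches from about 275 to 825 mm from the base axis. Payload 4.9 kg.
Tool frame: the origin (TCP) lies at the very end of the fingers, on their centre line; the grasp point (between the pads) lies 19 mm behind it; z points along the fingers, y is the direction in which the jaws open and shut (so a half turn about z gives the same grasp; the last joint's range is limited). The gripper opens to 85 mm and grips with 20 to 120 N. Pads are 22 mm wide; open, the fingers measure 114 mm over their backs; the gripper's body (76 mm by 85 mm) begins 54 mm behind the grasp point. The pads swing forward as they close: fully open they stand 13 mm farther back than shut.
Start: joints at [-1.245, 0.326, -0.193, 1.052, 0, 1.437], TCP at [244.087, -492.89, 231.281] pointing down, gripper open.
Joint ranges: [-2.65, 2.65], [-0.97, 1.79], [-1.3, 1.35], [-1.93, 2.1], [-1.47, 1.37], [-3.14, 3.14]. Speed limits (rad/s): [2.57, 2.57, 3.14, 3.14, 3.14, 3.14].

INTERFACE

Orientations are given as [roll, pitch, yaw] about the fixed x, y, z axes, in that order (R = Rz(yaw) Ry(pitch) Rx(roll)).
In Python, from bench import bot, solve_ik, imaging gives the robot as it stands. Calls block until the motion is done:
- bot.move_ptp(position, orientation): joint-space move of the TCP to a pose.
- bot.movel(position, rot=None, max_speed=150, threshold=None): straight line of the TCP; rot=None keeps the orientation; max_speed is the mean speed in mm/s. With threshold (N) it stops when the force on the tool has changed by that much, and returns True; else False.
- bot.move_j(angles): joint-space move.
- bot.grip(opening, effort=None): opening from 0.0 (shut) to 1.0 (fully open); effort is the grip in N (None keeps the last); returns when the fingers have stopped.
- bot.dwell(seconds).
- solve_ik(position, orientation): joint angles nearest the present ones, or None.
- bot.get_state(): the state.
- imaging.capture(name): name is "side" or "top"; returns the picture (400x640x3 uint8, blue, green, red); there is no depth.
- imaging.camera_model(name): a dict with "K" (3x3 intrinsics, pixels), "position" and "rotation" of the camera in the world. Camera axes: x right, y up, looking along -z (the intrinsics and any distortion apply to the point x, -y, -z); pixel columns grow to the right and rows downward; lengths in mm; the calibration is good to about 2 mm. A picture is of the moment at which its call begins. camera_model takes no time and is no camera call.
A pose or a line that the arm cannot do raises bot.IKError and nothing moves.
- bot.sign_off(): hands the job in, once; it reports no verdict.
The state is a dict: "t": time; "qpos": joint angles; "joint_velocities": joint speeds; "effort": joint torques, N m; "tcp_pos": TCP position; "orientation": TCP orientation; "contact_force": force on the tool from outside, world axes, zero at the start; "wrist_torque": the same for the moment, N m; "opening": opening from 0.0 (shut) to 1.0 (fully open).
Only numpy, scipy, OpenCV 4.12 (cv2) and the standard library are available. Lean on these libraries where they do the work, as an engineer would, in place of code of your own. Each camera call takes 0.05 s, during which the arm holds its last target. There are 200 camera calls.

TASK

Record a handover note for the next woodturner: press the button on the control box fully down with the fingertips and let it come up again, then point straight down at the hollowed-out, straight-sided wooden box, the fingertips about 3 cm above its mouth, for two seconds, and after that in the same way at the large four-jaw chuck on the board (its jaws), and finish still pointing at it. Nothing is to be picked up: apart from the button, touch none of the turned pieces, chucks and tools, and keep the fingertips well clear above every other piece and chuck on the way.

Things in the scene. Friction and masses are not known exactly. Their poses are not given: they have to be found in the camera images.
- record (a joint): travel of the grey push button on top of the control box: 0 m up, 0.006 m fully down; a spring brings it up, fully down takes 5 N
- record_top (a point): centre of the top of the button cap (26 mm across); the button points straight up, and the point moves down with the cap. The cap stands in a low black housing on a fixed grey control box 66 x 66 x 40 mm that stands alone on the table between the wooden pieces and the chuck board
- box: the turned box to point at: straight-sided, light wood, round, 72 mm across, 60 mm high, hollowed from above (opening 60 mm across, floor 12 mm thick), no lid. Stands loose on the table, origin at the centre of its underside, z up
- box_mouth (a point): centre of the mouth of that box, level with its rim, 60 mm above the table
- blank: solid round blank of the same light wood and the same outside size (72 mm across, 60 mm high), flat closed top. Not to be pointed at. Origin at the centre of its underside
- blank_top (a point): centre of the blank's top
- candlestick: tall slender turned candlestick, light wood, 68 mm across its foot, 130 mm high. Origin at the centre of its underside
- candlestick_top (a point): centre of the candlestick's top
- dish: shallow flared turned dish, light wood, 108 mm across, 34 mm high. Origin at the centre of its underside
- dish_rim (a point): centre of the dish's mouth, level with its rim
- large_chuck: the chuck to point at: the larger of the two steel four-jaw lathe chucks that stand face up on a plywood board (270 x 270 x 20 mm); 100 mm across, 60 mm high with its jaws. Origin at the centre of its underside, on the board, 20 mm above the table
- large_chuck_top (a point): centre of the large chuck, level with the top of its four jaws, 80 mm above the table
- small_chuck: the smaller four-jaw chuck on the board, 66 mm across, 48 mm high. Origin at the centre of its underside
- small_chuck_top (a point): centre of the small chuck, level with the top of its jaws
- faceplate: steel faceplate on the board: disc 84 mm across, 12 mm thick, with a round boss 42 mm across, 32 mm high in all. Origin at the centre of its underside
- faceplate_top (a point): centre of the top of the faceplate's boss
- knob: small turned wooden drawer knob, 28 mm across, 28 mm high, standing among the turned pieces. Origin at the centre of its underside
- key: T-shaped steel chuck key, 70 x 60 x 12 mm, lying on the table. Origin at its middle, on the table
- gouge: turning gouge with a black handle, 380 mm long, 28 mm thick, lying across the table behind the turned pieces. Origin at the front end of the handle, on the table

How it is judged (in metres and radians):
On the way, in this order (a step that is already met when the one before it is completed fails the run):
1. the button is pressed down (value of joint record above 0.0045 m), for 0.05 s.
2. with the button up again, the fingertips point at the hollowed box from just above, without touching, for 1.5 s (horizontal distance between the grasp point and box_mouth below 0.022 m and z of the grasp point in the frame of box_mouth between 0.02 and 0.072 m and value of joint record below 0.0015 m), for 1.5 s.
3. the fingertips point at the large chuck from just above, without touching, for 1.5 s (horizontal distance between the grasp point and large_chuck_top below 0.022 m and z of the grasp point in the frame of large_chuck_top between 0.02 and 0.072 m and value of joint record below 0.0015 m), for 1.5 s.
At the end, for the whole second after the job is handed in: the grasp point is still over the large chuck: within 22 mm of its centre seen from above and 20 to 72 mm above its jaws (fingertips about 2 to 53 mm above); the button is up (under 1.5 mm); every piece, chuck and tool is within 6 mm of where it started, the box and the large chuck at rest (all of step 3 and distance of each of box, blank, candlestick, dish, large_chuck, small_chuck, faceplate, knob, key, gouge from where it was at the start of the episode below 0.006 m and linear speed of each of large_chuck, box below 0.02 m/s); the robot touches nothing.
It fails at once if the hand or arm touched a turned piece, chuck or tool (contact force between any of the fingers, the arm and box above 0.3 N or contact force between any of the fingers, the arm and blank above 0.3 N or contact force between any of the fingers, the arm and candlestick above 0.3 N or contact force between any of the fingers, the arm and dish above 0.3 N or contact force between any of the fingers, the arm and large_chuck above 0.3 N or contact force between any of the fingers, the arm and small_chuck above 0.3 N or contact force between any of the fingers, the arm and faceplate above 0.3 N or contact force between any of the fingers, the arm and knob above 0.3 N or contact force between any of the fingers, the arm and key above 0.3 N or contact force between any of the fingers, the arm and gouge above 0.3 N).
It fails at once if a turned piece, chuck or tool was moved, lifted or knocked (over 10 mm) (distance of any of box, blank, candlestick, dish, large_chuck, small_chuck, faceplate, knob, key, gouge from where it was at the start of the episode above 0.01 m).
It fails at once if the fingertips came low over a wrong piece or chuck (grasp point within 20 mm of its centre seen from above and less than 72 mm above its top) ((horizontal distance between the grasp point and blank_top below 0.02 m and z of the grasp point in the frame of blank_top below 0.072 m) or (horizontal distance between the grasp point and candlestick_top below 0.02 m and z of the grasp point in the frame of candlestick_top below 0.072 m) or (horizontal distance between the grasp point and dish_rim below 0.02 m and z of the grasp point in the frame of dish_rim below 0.072 m) or (horizontal distance between the grasp point and small_chuck_top below 0.02 m and z of the grasp point in the frame of small_chuck_top below 0.072 m) or (horizontal distance between the grasp point and faceplate_top below 0.02 m and z of the grasp point in the frame of faceplate_top below 0.072 m)).
It also fails if it takes over 56 s, if anything falls off the work surface, if the arm or the gripper's body presses on something with over 40 N, if the wrist force passes 120 N, or if a joint passes its speed limit or range.

## Working session

There is one attempt and no reset: what is moved stays moved. The work goes in short steps, each a Python script; the robot and the scene stay as the last script left them, time stands still between calls to the robot, and variables do not carry over. Pictures are saved under pics/ and viewed, about 8 in all and at most 12, crops included, and the job is handed in when it is done.

```bash
mkdir -p pics
cat > h.py <<'E'
from bench import bot, solve_ik, imaging
import numpy as np, cv2
def px2w(name,u,v,z):
    m=imaging.camera_model(name); K=np.array(m["K"]); R=np.array(m["rotation"]); p=np.array(m["position"])
    d=m.get("distortion"); 
    n=cv2.undistortPoints(np.array([[[u,v]]],float),K,None if d is None else np.array(d,float))[0,0]
    r=R@np.array([n[0],-n[1],-1]); return p+r*(z-p[2])/r[2]
E
python3 - <<'E'
from h import *
for n in("top","side"):
    cv2.imwrite(f"pics/{n}0.png",imaging.capture(n)); print(imaging.camera_model(n))
s=bot.get_state();print(s["t"],s["orientation"])
E
```

```text
{'K': array([[418.51957661,   0.        , 322.67842563],
       [  0.        , 418.51957661, 202.00754355],
       [  0.        ,   0.        ,   1.        ]]), 'position': array([ 433.91361739,   13.62955729, 1125.87674308]), 'rotation': array([ 0.13129918, -0.02390291, -1.56755202])}
{'K': array([[514.83621376,   0.        , 312.90593602],
       [  0.        , 514.83621376, 200.55680685],
       [  0.        ,   0.        ,   1.        ]]), 'position': array([363.46953077, 689.48086346, 973.65605141]), 'rotation': array([ 0.68932929,  0.00609067, -2.88256646])}
0.1 [-3.14007563e+00 -2.02330457e-04  4.59765385e-01]
```

View pics/top0.png

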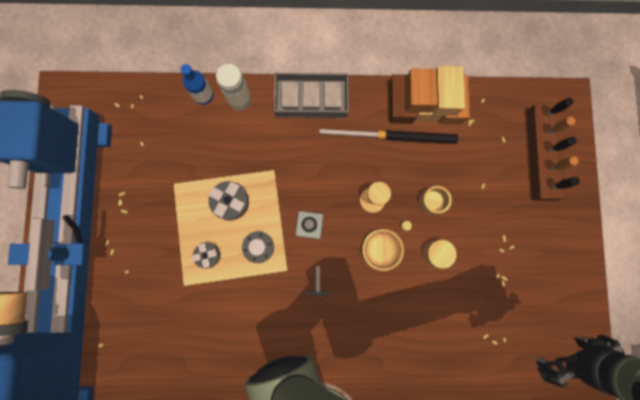

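View pics/side0.png

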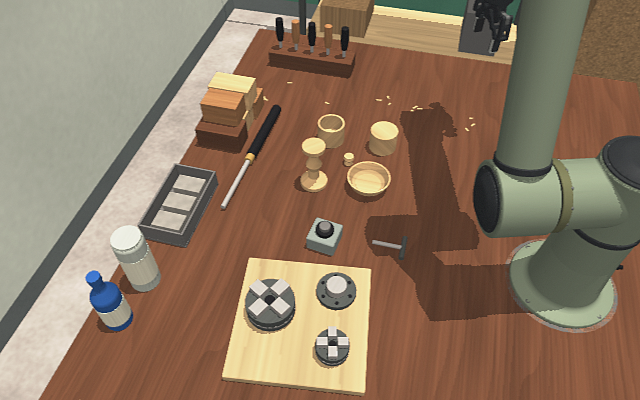

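The top view shows the hollow box at about (437,199), the solid blank at (442,254), the button at (309,224) and the large chuck at (229,200). The side view agrees: box (331,125), chuck (270,300), button (325,229). I'll enlarge both for exact pixel positions.

```bash
python3 - <<'E'
import cv2,numpy as np
def crop(n,cs,f):
    im=cv2.imread(f"pics/{n}0.png"); o=[]
    for (u,v) in cs:
        c=cv2.resize(im[v-30:v+30,u-30:u+30],(f*60,f*60),interpolation=cv2.INTER_CUBIC)
        for k in range(0,60,10):
            cv2.line(c,(k*f,0),(k*f,5),(0,0,255),1);cv2.line(c,(0,k*f),(5,k*f),(0,0,255),1)
            cv2.putText(c,str(u-30+k),(k*f,14),0,.33,(0,255,255));cv2.putText(c,str(v-30+k),(6,k*f+4),0,.33,(0,255,255))
        o.append(c)
    return np.hstack(o)
cv2.imwrite("pics/crops.png",np.vstack([crop("top",[(437,200),(309,224),(229,200)],4),crop("side",[(331,130),(325,232),(270,303)],4)]))
E
cat > h.py <<'E'
from bench import bot, solve_ik, imaging
import numpy as np, cv2
from scipy.spatial.transform import Rotation as Ro
def px2w(name,u,v,z):
    m=imaging.camera_model(name); K=np.array(m["K"]); p=np.array(m["position"])
    n=np.linalg.solve(K,[u,v,1])
    r=Ro.from_euler("xyz",m["rotation"]).as_matrix()@np.array([n[0],-n[1],-1]); return (p+r*(z-p[2])/r[2]).round(1)
E
```

```text
(no output)
```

View pics/crops.png

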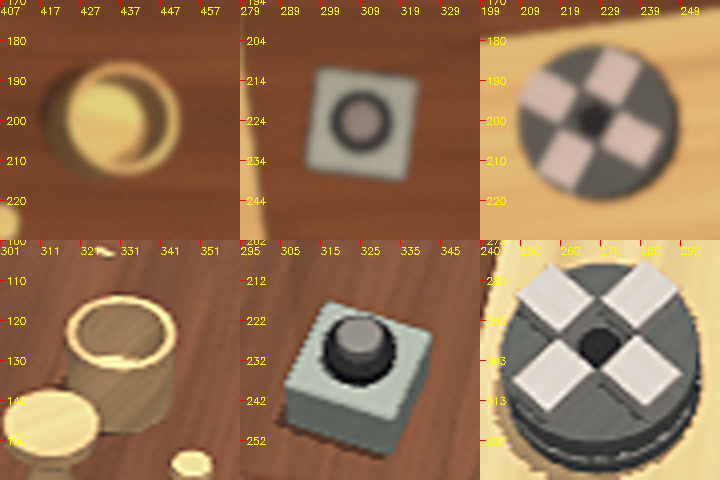

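Read off: top view has the box rim centre at (438,199.5), cap at (309.3,224.3) and jaws at (226.4,199.1). Side view has the rim at (331.3,123), cap at (325,225.5) and jaws at (269.1,296.7). The box is clearly hollow in both views.

Run:
```python
from h import *
for n,a,b,zs in [("box",(438,199.5),(331.3,123),[60]),("btn",(309.3,224.3),(325,225.5),[45,50,55,60,65]),("chuck",(226.4,199.1),(269.1,296.7),[80])]:
    for z in zs: print(n,z,px2w("top",*a,z),px2w("side",*b,z))
for n,p,z in [("blank",(442,253.5),60),("candle",(380,192),130),("dish",(383,249),34),("small",(206,255),68),("face",(258,246),52)]: print(n,px2w("top",*p,z))
```

```text
box 60 [ 583.3 -310.    60. ] [ 582.6 -304.2   60. ]
btn 45 [518.4  22.7  45. ] [520.1  14.4  45. ]
btn 50 [518.   22.6  50. ] [519.2  18.1  50. ]
btn 55 [517.6  22.6  55. ] [518.4  21.7  55. ]
btn 60 [517.2  22.5  60. ] [517.5  25.3  60. ]
btn 65 [516.9  22.5  65. ] [516.7  29.   65. ]
chuck 80 [578.  230.8  80. ] [577.9 235.3  80. ]
blank [ 444.5 -315.7   60. ]
candle [ 590.8 -148.2  130. ]
dish [ 455.9 -169.5   34. ]
small [438.7 279.2  68. ]
face [461.9 152.6  52. ]
```

Run:
```python
from h import *
print(bot.get_state()["orientation"])
for y in (0,.46,-1.57,1.57):
    print(y,[None if (q:=solve_ik(p,[np.pi,0,y])) is None else np.round(q,2) for p in ([518,22.5,230],[518,22.5,48],[583,-307,90],[583,-307,230],[578,233,110],[578,233,230])])
bot.grip(0.0); s=bot.get_state(); print(s["t"],s["opening"],s["tcp_pos"])
```

```text
[-3.14007563e+00 -2.02330457e-04  4.59765385e-01]
0 [array([-0.1 ,  0.27, -0.28,  1.03,  0.  ,  3.04]), array([-0.1 ,  0.47, -0.51,  0.59,  0.  ,  3.04]), array([-0.6 ,  0.64, -0.07,  0.87,  0.  ,  2.54]), array([-0.6 ,  0.53,  0.13,  1.16,  0.  ,  2.54]), array([ 0.26,  0.56, -0.15,  0.86,  0.  , -2.88]), array([ 0.26,  0.46,  0.01,  1.12,  0.  , -2.88])]
0.46 [array([-0.1 ,  0.27, -0.28,  1.03,  0.  ,  2.58]), array([-0.1 ,  0.47, -0.51,  0.59,  0.  ,  2.58]), array([-0.6 ,  0.64, -0.07,  0.87,  0.  ,  2.08]), array([-0.6 ,  0.53,  0.13,  1.16,  0.  ,  2.08]), array([ 0.26,  0.56, -0.15,  0.86,  0.  ,  2.95]), array([0.26, 0.46, 0.01, 1.12, 0.  , 2.95])]
-1.57 [array([-0.1 ,  0.27, -0.28,  1.03,  0.  , -1.67]), array([-0.1 ,  0.47, -0.51,  0.59,  0.  , -1.67]), array([-0.6 ,  0.64, -0.07,  0.87,  0.  , -2.17]), array([-0.6 ,  0.53,  0.13,  1.16,  0.  , -2.17]), array([ 0.26,  0.56, -0.15,  0.86,  0.  , -1.31]), array([ 0.26,  0.46,  0.01,  1.12,  0.  , -1.31])]
1.57 [array([-0.1 ,  0.27, -0.28,  1.03,  0.  ,  1.47]), array([-0.1 ,  0.47, -0.51,  0.59,  0.  ,  1.47]), array([-0.6 ,  0.64, -0.07,  0.87,  0.  ,  0.97]), array([-0.6 ,  0.53,  0.13,  1.16,  0.  ,  0.97]), array([ 0.26,  0.56, -0.15,  0.86,  0.  ,  1.84]), array([0.26, 0.46, 0.01, 1.12, 0.  , 1.84])]
0.8667 -5.006050348122586e-05 [ 244.07990318 -492.92493237  231.29591551]
```

Run:
```python
from h import *
bot.movel([518,22.5,230],[np.pi,0,1.57],max_speed=200)
bot.movel([518,22.5,75])
a=imaging.capture("side")[150:290,240:420]; b=imaging.capture("top")[150:290,230:410]
cv2.imwrite("pics/btn.png",cv2.resize(np.hstack([a,b]),(792,308),interpolation=cv2.INTER_CUBIC))
s=bot.get_state();print(s["t"],s["tcp_pos"],s["contact_force"])
```

```text
5.2167 [518.83789592  22.41042681  75.9439153 ] [-0.01900766  0.09049093  0.67129393]
```

View pics/btn.png

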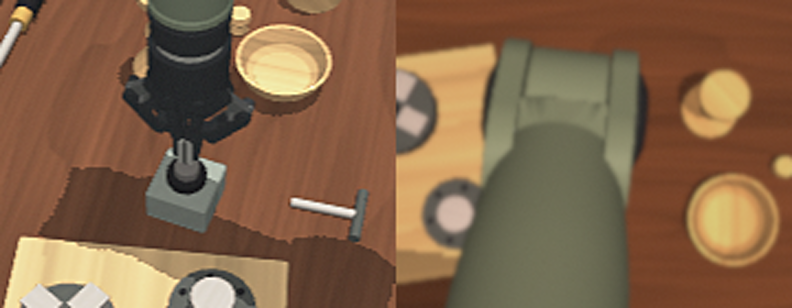

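The side view shows the closed fingertips (crop ~(184,170)) centred over the cap, and the arm clear of everything. Pressing now.

Run:
```python
from h import *
def st(l): s=bot.get_state();print(l,round(s["t"],2),np.round(s["tcp_pos"],1),np.round(s["contact_force"],1))
print(bot.movel([518,22.5,60],max_speed=40,threshold=2)); st("60")
z=bot.get_state()["tcp_pos"][2]
r=bot.movel([518,22.5,40],max_speed=12,threshold=10); print(r); st("pressed")
bot.dwell(0.3); st("held")
bot.movel([518,22.5,75],max_speed=60); st("up")
```

```text
True
60 5.67 [518.2  22.5  59.1] [ 0.6 -0.1  3.3]
True
pressed 6.28 [518.2  22.5  56. ] [-1.4  0.   6.2]
held 6.58 [518.2  22.5  56. ] [-1.6 -0.   6.8]
up 7.05 [517.9  22.5  75.1] [-0.3  0.5  0.2]
```

6.8 N at z=56 suggests the button was fully down. I'll press once more, harder, to confirm the stop.

Run:
```python
from h import *
def st(l): s=bot.get_state();print(l,round(s["t"],2),np.round(s["tcp_pos"],1),np.round(s["contact_force"],1))
bot.movel([518,22.5,65],max_speed=40); st("65")
for z in (61,59,57,55.5,54.5):
    r=bot.movel([518,22.5,z],max_speed=20,threshold=20); bot.dwell(.1); st((z,r))
    if r or bot.get_state()["contact_force"][2]>15: break
bot.dwell(.2)
bot.movel([518,22.5,80],max_speed=60); st("up")
```

```text
65 7.45 [517.4  22.5  64.3] [-0.1  0.7 -0.3]
(61, False) 7.9 [518.4  22.5  61.3] [ 0.8 -0.8  2. ]
(59, False) 8.25 [518.3  22.5  59.2] [1.7 0.6 2.7]
(57, False) 8.6 [518.3  22.5  57.2] [ 1.7 -1.6  4.2]
(55.5, False) 8.95 [518.3  22.5  56. ] [-0.4  0.1  8.7]
(54.5, False) 9.3 [518.4  22.5  55.9] [-2.  -0.  16.1]
up 10.07 [517.6  22.5  79.8] [0.6 0.3 0.1]
```

There's a hard stop at z≈56 (force climbs to 16 N with no more travel), so the button was fully down. Next is the box.

Run:
```python
from h import *
def st(l): s=bot.get_state();print(l,round(s["t"],2),np.round(s["tcp_pos"],1),np.round(s["contact_force"],1))
bot.movel([518,22.5,230]); 
im=imaging.capture("side"); 
bot.movel([583,-307,230],max_speed=200); bot.movel([583,-307,92],max_speed=80); st("box")
a=imaging.capture("side")[70:210,240:420]
cv2.imwrite("pics/box.png",cv2.resize(np.hstack([a,im[150:290,240:420]]),(792,308),interpolation=cv2.INTER_CUBIC))
bot.dwell(2); st("box")
```

```text
box 14.98 [ 583.3 -307.2   92.6] [ 0.8 -0.3 -0.6]
box 17.03 [ 583. -307.   92.] [-0.1 -0.2 -0. ]
```

View pics/box.png

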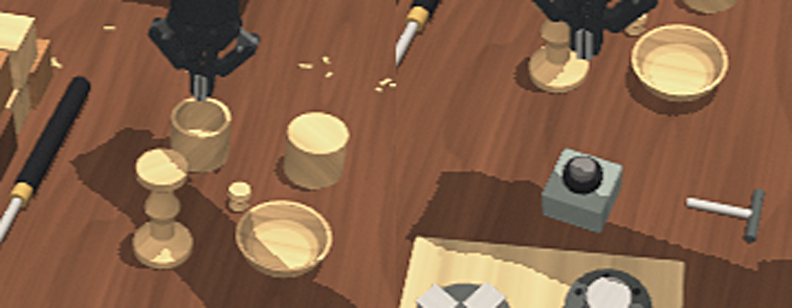

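The fingertips (crop ~(200,95)) hover over the open mouth of the hollow box (~(200,115)) with nothing disturbed. In the right half the button cap stands up again. Next is the chuck, going back at height.

Run:
```python
from h import *
def st(l): s=bot.get_state();print(l,round(s["t"],2),np.round(s["tcp_pos"],1),np.round(s["contact_force"],1))
bot.movel([583,-307,230]); bot.movel([518,22.5,230],max_speed=200)
bot.movel([578,233,230],max_speed=200); bot.movel([578,233,112],max_speed=80)
bot.dwell(2.2); st("chuck")
im=imaging.capture("side")
cv2.imwrite("pics/end.png",np.vstack([im]))
```

```text
chuck 25.0 [578. 233. 112.] [ 0.4  0.7 -0.3]
```

View pics/end.png

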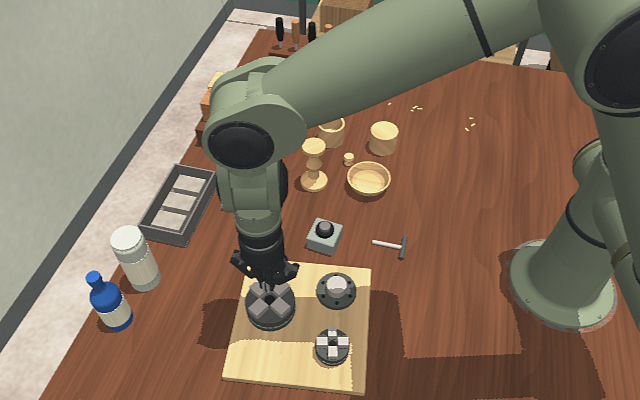

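The gripper hovers over the large chuck at about (268,290). The other pieces are at their original pixels and the button is up.

```bash
python3 -c "
from h import *
bot.sign_off()"
```

```text
the job is handed in; nothing more can be done
```

The job is done and handed in at about 25 s on the robot's clock, still pointing at the large chuck. Sign-off gives no verdict, so this rests on my own checks.

- **Button:** I pressed it with the closed fingertips. The first press stopped at z≈56 mm with only about 7 N. I pressed a second time to be sure, and the force rose to 16 N with no further travel, so it was fully down. A later picture showed the cap up again.
- **Hollowed box:** I pointed at it for 2 s with the fingertips at (583, −307, 92) mm, about 32 mm above its rim. The picture showed them over the open mouth.
- **Large chuck:** I pointed at it for 2.2 s before handing in, with the fingertips at (578, 233, 112) mm, about 32 mm above the jaws. In the last picture the gripper is over the chuck. The wrist force was below 1 N.
- **Other pieces:** Every piece in view was where it started. The arm hid most of the gouge in the last picture, but it was in place while I pointed at the box. All moves between pieces were at 230 mm.
- **One disagreement:** The two cameras differed by 4–6 mm in y for the box and the chuck. I used the mean, which is well inside the 22 mm tolerance.

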